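Run the coil tap of an antenna tuner to its end stop

TASK

On the open antenna coil unit, press the black release button on top of the tap carriage and, keeping it held down the whole way, slide the carriage along its rail to the end stop beside the two ceramic terminal posts. With the carriage fully home against that stop, let the button come up again so that it locks there, and move clear. Do this with the fingertips only, without forcing the lock, and leave everything else on the desk where it is.

Things in the scene. Friction and masses are not known exactly. Their poses are not given: they have to be found in the camera images.
- unit: The fixed antenna coil unit: a grey base plate 150 x 280 x 12 mm; origin at the centre of the plate's underside, z up. Its y axis runs along the rail towards the end with the terminal posts. The rail lies at x = +35 mm between white end brackets 62 mm high, their inner faces at y = -100 and +100 mm. Beside it, at x = -40 mm, the copper coil.
- carriage (a joint): Tap carriage along the rail, in m: 0 at the end away from the posts, 0.130 at the end stop beside them (towards the unit's +y); starts parked at 0 to 0.001. An aluminium block 44 mm across the rail, 68 mm along it, top 69 mm above the desk, about 0.2 kg. With the button up a pin catches on teeth every 13 mm (4 mm of play); with it down it slides with 1 N plus 4 N per m/s.
- release (a joint): Travel of the release button, in m: 0 up (locked), 0.006 fully down. Sprung: about 5 N to start it, 8 N fully down, and it springs back up when let go. The lock is off only when it is more than 4 mm down.
- button_top (a point): Centre of the top face of the release button, a black disc 28 mm across in the middle of the carriage's top, moving with it. Its face is 79 mm above the desk when up, 73 mm when down.
- fence_top (a point): Middle of the top edge of the finger fence, an upright aluminium wall across the carriage's trailing end (away from the posts), 44 mm wide and 8 mm thick, its top 95 mm above the desk. Its face towards the button is 26 mm from the button's centre, so a fingertip holding the button down may also push on it. It moves with the carriage.
- stop (a point): Middle of the top edge of the inner face of the end stop bracket beside the posts, 62 mm above the desk. Fixed to the unit. With the carriage fully home the button's centre is 35 mm short of it along the rail.
- screwdriver: Bystander: screwdriver 160 mm long lying on the desk in front of the unit.
- connector: Bystander: steel coaxial connector, 20 mm thick, 40 mm high, standing; origin under it.
- insulator: Bystander: loose white ceramic insulator, 26 mm thick, 30 mm high, standing; origin under it.
- tape: Bystander: roll of black tape lying flat, 60 mm across, 18 mm high; origin under it.
- mouse: Bystander: black computer mouse, 100 x 58 x 35 mm; origin under it.
- handmic: Bystander: black hand microphone lying on the desk, 85 x 62 x 30 mm; origin under it.
- mug: Bystander: white mug 78 mm across, 92 mm high; origin under it.
- morsekey: Bystander: brass morse key on a dark steel base 110 x 70 mm, 54 mm high; origin under it.
- posts (a point): Midway between the tops of the two white ceramic terminal posts with brass screws (24 mm thick, tops 64 mm above the desk, 55 mm apart across the rail), at x = -22, y = +127 mm in the unit's frame: they mark the end to slide to.
- coil_top (a point): Middle of the top of the copper coil, 92 mm above the desk, 75 mm to the side of the rail. The coil is 68 mm thick and 204 mm long, along y, between white end plates 96 mm high. A thin brass strip reaches from the carriage to it, 69 mm above the desk.

How it is judged:
By the outcome, as a careful person would: the job done as asked, in the order asked, and still so for the second after the job is handed in, with the robot touching nothing.
It also fails if it takes over 38 s, if anything falls off the work surface, if the arm or the gripper's body presses on something with over 40 N, if the wrist force passes 120 N, or if a joint passes its speed limit or range.

ROBOT

A 7-joint arm with a two-finger parallel gripper is mounted at the origin on the work surface. World frame = base frame: x ahead of the robot, y to its left, z up, the work surface at z = 0. Lengths are in m, angles in rad, forces in N, time in s.
With the tool pointing down it reaches from about 0.4 to 0.85 m from the base axis. Payload 10.4 kg.
Tool frame: the origin (TCP) lies between the finger pads; the fingertips stand 19 mm ahead of it and the grasp point (between the pads) is the TCP; z points along the fingers, x is the direction in which the jaws open and shut, and the axes are right-handed (so a half turn about z gives the same grasp; the last joint's range is limited). The gripper opens to 87 mm and grips with 3 to 60 N. Pads are 19 mm wide; open, the fingers measure 117 mm over their backs; the gripper's body (75 mm by 190 mm) begins 51 mm behind the grasp point.
Start: joints at [-1.187, 0.332, -0.065, 1.46, 0.022, 1.35, -0.088], TCP at [0.247, 0.574, 0.242] pointing down, gripper open.
Joint ranges: [-2.6, 2.6], [-0.5, 2.12], [-1.47, 1.34], [0.16, 2.42], [-1.27, 4.41], [0.06, 2.06], [-2.6, 2.6]. Speed limits (rad/s): [2.22, 2.22, 2.79, 2.79, 3.14, 3.14, 3.14].

INTERFACE

Orientations are given as a unit quaternion [x, y, z, w].
In Python, from bench import * gives the robot as it stands.
- The arm moves only by the tool step_arm, never from a script. Its argument "commands" is a list of rows, each a list of 6 numbers: the shift along the tool's x, y, z in m, then the turn, a rotation vector about the tool's x, y, z in rad. In form: [[tx, ty, tz, rx, ry, rz], ...]. A call has 1 to 12 rows; each row shifts and turns the commanded pose from where the row before left it, along the tool's axes as they then stand; what a row does not reach is not made up. A row lasts 1/10 s, in which the tool goes at most 50 mm and 8.59 degrees, less where a joint would pass 70% of its speed; a pose out of reach is approached as far as the arm can. A call with a gripper value outside its range is refused whole. "gripper" is the opening, from 0 (shut) to 1 (fully open), set as the call begins (left out, the last holds). The fingers move at their own pace and stop on an object; "grip_force" is the grip in N (left out, the last holds). Time passes only in rows, so rows that do not move let the fingers close. It gives the time, the measured TCP pose, the force and the opening at its end, in the units of the state.
- read_state(): the state, without advancing time (a new reading comes with each control period).
- camera(name): name is "scene" or "side" or "wrist"; returns the picture (480x640x3 uint8, red, green, blue); there is no depth.
- get_calibration(name): a dict with "fx", "fy", "cx", "cy" (pixels), "k1" (the pictures are not rectified: a ray, as slopes to the right and down, at radius r is drawn at 1 + k1 r^2 times it, then the intrinsics apply), "R" (3x3) and "t" (3): a world point X has camera coordinates R X + t. Camera axes: x right, y down, z forward; pixel columns grow to the right and rows downward; lengths in m; the calibration is good to about 2 mm. A picture is of the moment at which its call begins: read the wrist's pose just before it. get_calibration takes no time and is no camera call; for the wrist camera it gives the pose at the moment of the call.
- close_job(): hands the job in, once; it reports no verdict.
The state is a dict: "time": time; "joint_positions": joint angles; "joint_vel": joint speeds; "joint_torque": joint torques, N m; "ee_pos": TCP position; "eef_rot": TCP orientation; "ft_force": force on the tool from outside, world axes, zero at the start; "torque": the same for the moment, N m; "width": finger opening in m.
Only numpy, scipy, OpenCV 4.12 (cv2) and the standard library are available. Lean on these libraries where they do the work, as an engineer would, in place of code of your own. Each camera call takes 0.05 s, during which the arm holds its last target. There are 200 camera calls.

## Working session

There is one attempt and no reset: what is moved stays moved. The work goes in short steps, Python scripts to look and compute and a tool call to move; the robot and the scene stay as the last step left them, time stands still between calls to the robot, and variables do not carry over. Pictures are saved under pics/ and viewed, on a budget of 10 in all, crops included, one or two more only if the job needs it, and the job is handed in when it is done.

Besides the shell and the picture viewer there is one more tool, called after "Request:" by a JSON object that holds its "name" and its "arguments". step_arm: Moves the arm, as the interface text tells. Its arguments: {"type":"object","properties":{"commands":{"type":"array","items":{"type":"array","items":{"type":"number"}}},"gripper":{"type":"number"},"grip_force":{"type":"number"}},"required":["commands"]}

```bash
mkdir -p pics
python3 - <<'E'
from bench import *
import cv2
for n in("scene","side"):
    cv2.imwrite(f"pics/{n}0.png",camera(n)[:,:,::-1])
s=read_state();print(s)
E
```

```text
{'time': 0.1, 'joint_positions': array([-1.18663057,  0.33282946, -0.06473787,  1.46082733,  0.02157518,
        1.34988724, -0.088516  ]), 'joint_vel': array([ 1.34140157e-03, -1.08488810e-03,  8.42268199e-05, -1.34226294e-03,
        5.48272795e-04,  5.99027523e-04, -3.57447902e-04]), 'joint_torque': array([ 1.15095034e-03, -6.24542642e+01,  2.43587483e-02, -3.90719068e+01,
       -6.15755143e-02,  3.65308486e-02,  1.00693594e-04]), 'ee_pos': array([0.24712705, 0.57373216, 0.24083491]), 'eef_rot': array([ 8.35347314e-01,  5.49722175e-01, -5.20113215e-04,  3.53163163e-04]), 'ft_force': array([ 0.54542524,  0.21593621, -1.40364028]), 'torque': array([ 0.02522077, -0.04268375,  0.01117055]), 'width': 0.08676965237613816}
```

View pics/scene0.png

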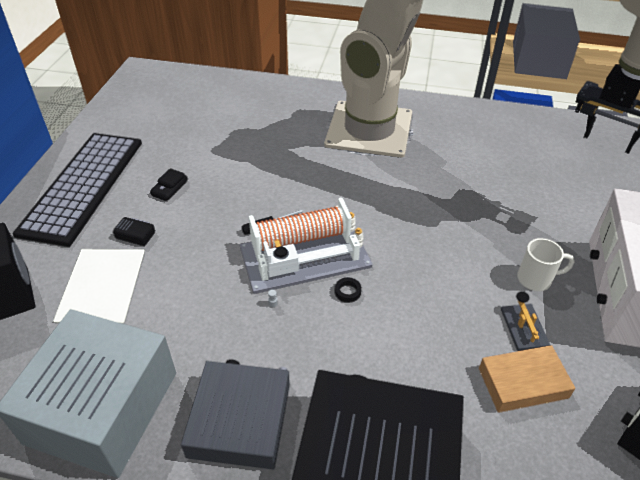

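View pics/side0.png

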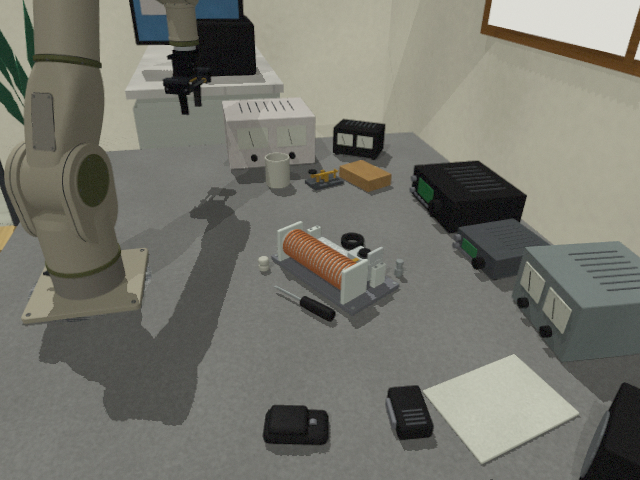

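Run:
```python
import cv2
a=cv2.imread("pics/scene0.png")[190:305,225:385]
cv2.imwrite("pics/c1.png",cv2.resize(a,None,fx=5,fy=5,interpolation=cv2.INTER_CUBIC))
```

```text
(no output)
```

View pics/c1.png

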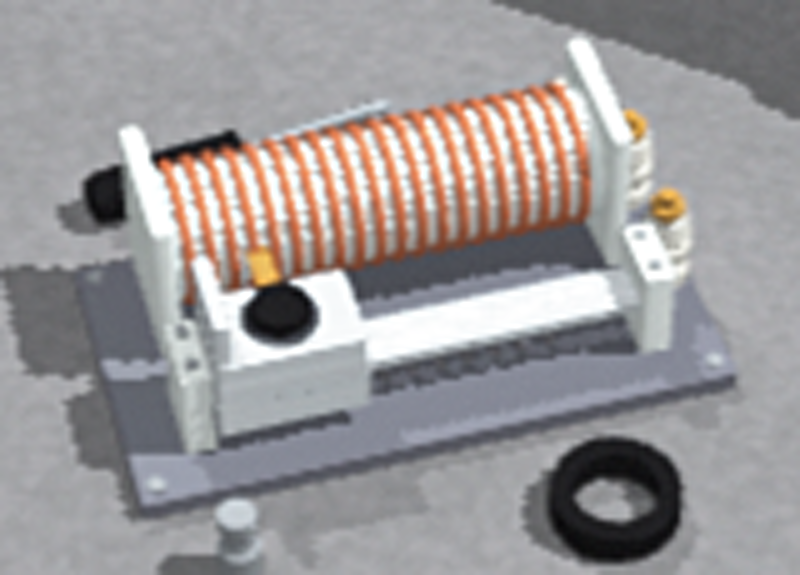

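```bash
cat > h.py <<'E'
from bench import *
import numpy as np, cv2
from scipy.optimize import least_squares
def proj(c,X):
    p=(c["R"]@np.asarray(X).T).T+c["t"]; s=p[:,:2]/p[:,2:]
    s=s*(1+c["k1"]*(s**2).sum(1,keepdims=True))
    return s*[c["fx"],c["fy"]]+[c["cx"],c["cy"]]
def ray(c,uv):
    d=(np.asarray(uv)-[c["cx"],c["cy"]])/[c["fx"],c["fy"]]; s=d.copy()
    for _ in range(20): s=d/(1+c["k1"]*(s@s))
    R=np.array(c["R"]); return -R.T@c["t"], R.T@np.r_[s,1]
def onz(c,uv,z):
    o,d=ray(c,uv); return o+d*(z-o[2])/d[2]
def W(q,P):
    c,s=np.cos(q[2]),np.sin(q[2]); return np.asarray(P)@np.array([[c,-s,0],[s,c,0],[0,0,1]]).T+[q[0],q[1],0]
E
python3 - <<'E'
from h import *
c=get_calibration("scene")
cr=np.array([[138,505],[737,374],[78,265],[281,311]]);uv=(cr+.5)/5-.5+[225,190]
P=np.array([[75,-140,12],[75,140,12],[-75,-140,12],[35,-65,79]])/1000
f=lambda q:(proj(c,W(q,P))-uv).ravel()
r=least_squares(f,[.5,0,0]);print(r.x,r.fun.reshape(-1,2))
q=r.x
print(W(q,[[.035,-.065,.079],[.035,.065,.079]]), onz(c,uv[3],.079))
for n in("scene","side"): print(n,proj(get_calibration(n),W(q,[[.035,-.065,.079],[.035,.1,.062],[-.022,.127,.064]])))
s=read_state();print(s["ee_pos"],c["fx"])
E
```

```text
[ 0.54359816 -0.07191626  0.48543243] [[ 0.21848102  0.20656682]
 [ 0.80093356  0.57095707]
 [-0.53201487  0.59649526]
 [-0.48615623 -1.45744706]]
[[ 0.60488313 -0.11307634  0.079     ]
 [ 0.54422632  0.00190519  0.079     ]] [ 0.60886717 -0.11096314  0.079     ]
scene [[280.31384377 250.34255294]
 [351.77112027 241.08705397]
 [355.13906169 221.30086193]]
side [[365.24954653 251.58032163]
 [316.48042926 229.62777827]
 [291.43149372 232.1071645 ]]
[0.24712705 0.57373216 0.24083491] 590.3359621100474
```

Request:
{"name": "step_arm", "arguments": {"commands": [[-0.024,0.03,0,0,0,0],[-0.024,0.03,0,0,0,0],[-0.024,0.03,0,0,0,0],[-0.024,0.03,0,0,0,0],[-0.024,0.03,0,0,0,0],[-0.024,0.03,0,0,0,0],[-0.024,0.03,0,0,0,0],[-0.024,0.03,0,0,0,0],[-0.024,0.03,0,0,0,0],[-0.024,0.03,0,0,0,0],[-0.024,0.03,0,0,0,0],[-0.024,0.03,0,0,0,0]], "gripper": 0}}

```text
time: 1.3
ee_pos: [0.4643, 0.1655, 0.2414]
eef_rot: [0.835, 0.55, -0.0, -0.0]
ft_force: [-0.5, 0.1, -1.1]
width: 0.0029
```

Request:
{"name": "step_arm", "arguments": {"commands": [[-0.024,0.03,0,0,0,0],[-0.024,0.03,0,0,0,0],[-0.024,0.03,0,0,0,0],[-0.024,0.03,0,0,0,0],[-0.024,0.03,0,0,0,0],[-0.024,0.03,0,0,0,0],[-0.024,0.03,0,0,0,0],[-0.024,0.03,0,0,0,0]]}}

```text
time: 2.1
ee_pos: [0.6088, -0.1055, 0.2412]
eef_rot: [0.835, 0.55, -0.0, -0.0]
ft_force: [-0.1, -0.9, -0.2]
width: 0.0004
```

Request:
{"name": "step_arm", "arguments": {"commands": [[0,0,0,0,0,0.14],[0,0,0,0,0,0.14],[0,0,0,0,0,0.14],[0,0,0,0,0,0.14],[0,0,0,0,0,0.14],[0,0,0,0,0,0.14],[0,0,0,0,0,0.14],[0,0,0,0,0,0.14]]}}

```text
time: 2.9
ee_pos: [0.6082, -0.1041, 0.2411]
eef_rot: [1.0, 0.019, -0.0, -0.0]
ft_force: [-0.1, 1.0, 1.0]
width: 0.0004
```

Request:
{"name": "step_arm", "arguments": {"commands": [[0,0,0,0,0,0.14],[0,0,0,0,0,0.14],[0,0,0,0,0,0.14],[0,0,0,0,0,0.14],[0,0,0,0,0,0.14],[0,0,0,0,0,0.14],[0,0,0,0,0,0.14],[0,0,0,0,0,0.14],[0,0,0,0,0,0]]}}

```text
time: 3.8
ee_pos: [0.6083, -0.104, 0.2411]
eef_rot: [0.858, -0.513, -0.0, 0.0]
ft_force: [0.9, 0.0, -1.0]
width: 0.0002
```

Run:
```python
from h import *
import json
s=read_state();c=get_calibration("wrist");a=camera("wrist")
cv2.imwrite("pics/w1.png",a[:,:,::-1])
json.dump({k:np.array(v).tolist() for k,v in c.items()},open("w1.json","w"))
print(s["time"],s["ee_pos"],s["eef_rot"],s["width"],s["ft_force"],s["joint_positions"])
q=[.5436,-.0719,.4854]
print(proj(c,W(q,[[.035,-.065,.079],[.035,.1,.062],[.035,-.095,.095]])))
```

```text
3.8 [ 0.60825774 -0.10399381  0.24109204] [ 8.58210101e-01 -5.13298381e-01 -2.94287787e-04  3.29650763e-04] 0.00021482814258341081 [ 0.92846636  0.0240753  -1.02840742] [-0.58375726  0.41985834  0.90732852  1.52282129 -0.33391567  1.36303077
 -0.72730403]
[[321.39860854 235.45147155]
 [151.64052341 229.68932192]
 [356.01257684 240.27276364]]
```

View pics/w1.png

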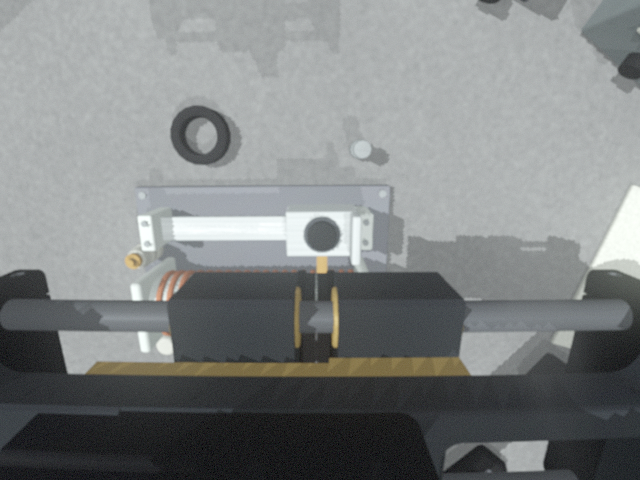

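Run:
```python
from h import *
import json
c={k:np.array(v) for k,v in json.load(open("w1.json")).items()}
b=onz(c,[322,235],.079);e1=onz(c,[136,186.5],.012);e2=onz(c,[391,185.5],.012);d=e1-e2
print(b,np.linalg.norm(d),np.arctan2(d[1],d[0])-np.pi/2, onz(c,[155,230],.062))
R=np.array
from scipy.spatial.transform import Rotation as Ro
s=read_state();Rt=Ro.from_quat(s["eef_rot"]).as_matrix();print(Rt)
th=.4854;u=np.array([-np.sin(th),np.cos(th),0])
for off in(.008,): 
  t=b-u*off; print("target",t,"tool shift",Rt.T@(t-s["ee_pos"]), "rail in tool",Rt.T@u)
```

```text
[ 0.60552091 -0.11334346  0.079     ] 0.2773981843379017 0.49637693094773994 [0.52918651 0.0298318  0.062     ]
[[ 4.77551691e-01 -8.78603356e-01 -7.24617729e-04]
 [-8.78603645e-01 -4.77551646e-01 -2.44972491e-04]
 [-1.30808736e-04  7.53638806e-04 -9.99999707e-01]]
target [ 0.6092534  -0.12041936  0.079     ] tool shift [0.01488001 0.00682549 0.16215923] rail in tool [-9.99922292e-01 -1.24657812e-02  1.21403910e-04]
```

Request:
{"name": "step_arm", "arguments": {"commands": [[0.013,0.007,0.03,0,0,0],[0,0,0.04,0,0,0],[0,0,0.03,0,0,0],[0,0,0.02,0,0,0],[0,0,0.01,0,0,0],[0,0,0.005,0,0,0],[0,0,0,0,0,0],[0,0,0,0,0,0]]}}

```text
time: 4.65
ee_pos: [0.609, -0.1191, 0.1076]
eef_rot: [0.859, -0.512, 0.001, -0.0]
ft_force: [1.1, -0.1, -0.2]
width: 0.0004
```

Run:
```python
from h import *
s=read_state();print(s["ee_pos"],s["ft_force"])
for n,(x,y,w) in {"wrist":(160,120,320),"scene":(225,190,160),"side":(260,180,160)}.items():
    a=camera(n)[:,:,::-1]
    cv2.imwrite(f"pics/{n}2.png",cv2.resize(a[y:y+w*3//4,x:x+w],(400,300),interpolation=cv2.INTER_CUBIC))
I=[cv2.imread(f"pics/{n}2.png") for n in("wrist","scene","side")]
cv2.imwrite("pics/m2.png",np.vstack([np.hstack(I[1:]),np.hstack([I[0],I[0]*0])]))
```

```text
[ 0.60902033 -0.11914526  0.10760979] [ 1.11450473 -0.1056117  -0.16523683]
```

View pics/m2.png

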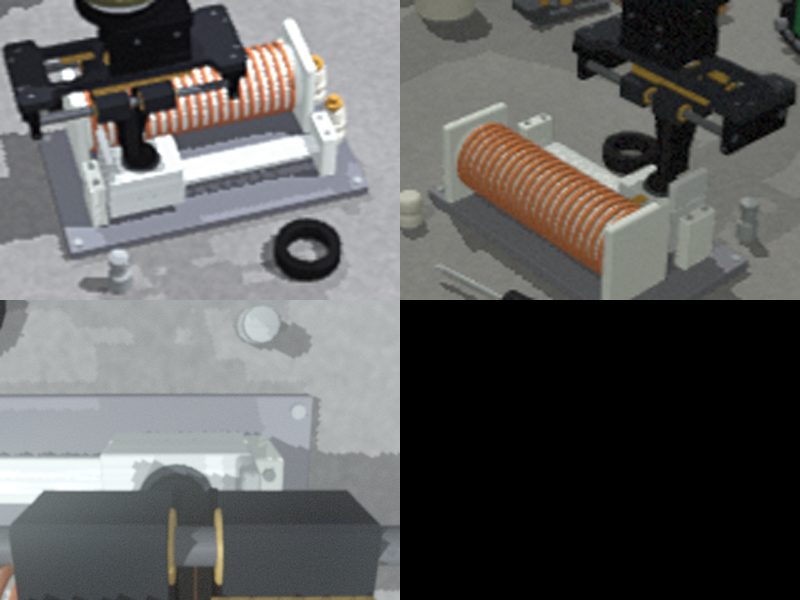

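Request:
{"name": "step_arm", "arguments": {"commands": [[0,0,0.005,0,0,0],[0,0,0.004,0,0,0],[0,0,0.002,0,0,0],[0,0,0.002,0,0,0],[0,0,0.001,0,0,0],[0,0,0,0,0,0],[0,0,0,0,0,0]]}}

```text
time: 5.5
ee_pos: [0.6088, -0.1191, 0.0931]
eef_rot: [0.859, -0.512, 0.0, -0.0]
ft_force: [-1.2, 0.3, 7.3]
width: 0.0004
```

Request:
{"name": "step_arm", "arguments": {"commands": [[0,0,0.001,0,0,0],[0,0,0.001,0,0,0],[0,0,0,0,0,0],[0,0,0,0,0,0]]}}

```text
time: 5.9
ee_pos: [0.609, -0.1194, 0.0923]
eef_rot: [0.859, -0.513, 0.001, -0.001]
ft_force: [-5.3, 1.5, 18.4]
width: 0.0005
```

Request:
{"name": "step_arm", "arguments": {"commands": [[-0.002,0,0,0,0,0],[-0.003,0,0,0,0,0],[-0.004,0,0,0,0,0],[-0.004,0,0,0,0,0],[-0.004,0,0,0,0,0],[-0.004,0,0,0,0,0]]}}

```text
time: 6.5
ee_pos: [0.5995, -0.1019, 0.0923]
eef_rot: [0.858, -0.513, 0.002, -0.0]
ft_force: [-2.6, -3.0, 14.8]
width: 0.0007
```

Run:
```python
from h import *
s=read_state();print(s["ee_pos"],s["ft_force"])
I=[]
for n,(x,y,w) in {"scene":(225,190,160),"side":(260,180,160)}.items():
    a=camera(n)[:,:,::-1]
    I.append(cv2.resize(a[y:y+w*3//4,x:x+w],(400,300),interpolation=cv2.INTER_CUBIC))
cv2.imwrite("pics/m3.png",np.hstack(I))
```

```text
[ 0.5994506  -0.10186929  0.09232782] [-2.64951957 -2.99200997 14.83588351]
```

View pics/m3.png

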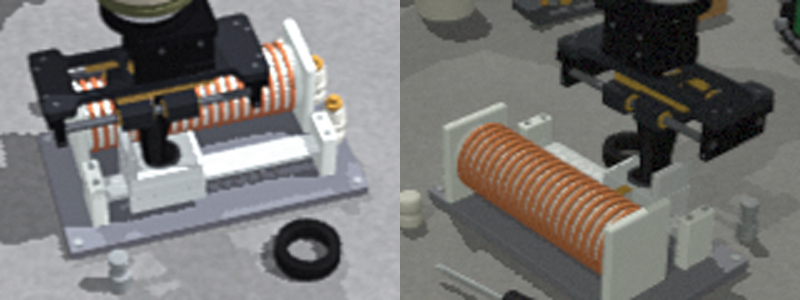

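Request:
{"name": "step_arm", "arguments": {"commands": [[-0.006,0,0,0,0,0],[-0.008,0,0,0,0,0],[-0.008,0,0,0,0,0],[-0.008,0,0,0,0,0],[-0.008,0,0,0,0,0],[-0.008,0,0,0,0,0],[-0.008,0,0,0,0,0],[-0.008,0,0,0,0,0],[-0.008,-0.0005,0,0,0,0],[-0.008,0,0,0,0,0],[-0.006,0,0,0,0,0],[-0.003,0,0,0,0,0]]}}

```text
time: 7.8
ee_pos: [0.558, -0.0251, 0.0922]
eef_rot: [0.858, -0.513, 0.001, -0.0]
ft_force: [-5.4, -4.9, 20.0]
width: 0.0004
```

Request:
{"name": "step_arm", "arguments": {"commands": [[-0.004,0,0,0,0,0],[-0.004,0,0,0,0,0],[-0.004,0,0,0,0,0],[-0.003,0,0,0,0,0],[-0.002,0,0,0,0,0],[-0.002,0,0,0,0,0],[-0.002,0,0,0,0,0],[0,0,0,0,0,0]]}}

```text
time: 8.6
ee_pos: [0.5481, -0.0067, 0.0922]
eef_rot: [0.858, -0.513, 0.001, -0.0]
ft_force: [-7.9, -4.0, 23.6]
width: 0.0005
```

Run:
```python
from h import *
s=read_state();print(s["ee_pos"],s["ft_force"])
I=[]
for n,(x,y,w) in {"scene":(265,190,120),"side":(260,180,120)}.items():
    a=camera(n)[:,:,::-1]
    I.append(cv2.resize(a[y:y+w*3//4,x:x+w],(400,300),interpolation=cv2.INTER_CUBIC))
cv2.imwrite("pics/m4.png",np.hstack(I))
```

```text
[ 0.54805093 -0.00671551  0.09217739] [-7.86120842 -3.98474454 23.57582188]
```

View pics/m4.png

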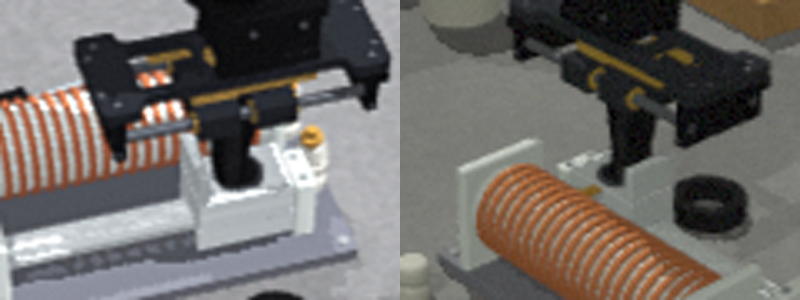

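Request:
{"name": "step_arm", "arguments": {"commands": [[-0.002,0.0005,0,0,0,0],[-0.002,0,0,0,0,0],[-0.001,0,0,0,0,0],[0,0,0,0,0,0]]}}

```text
time: 9.1
ee_pos: [0.5467, -0.0043, 0.0923]
eef_rot: [0.858, -0.513, 0.003, 0.0]
ft_force: [0.8, -9.4, 14.3]
width: 0.0006
```

Request:
{"name": "step_arm", "arguments": {"commands": [[-0.002,0,0,0,0,0],[-0.001,0,0,0,0,0],[0,0,0,0,0,0]]}}

```text
time: 9.4
ee_pos: [0.5456, -0.0014, 0.0924]
eef_rot: [0.858, -0.513, 0.003, -0.0]
ft_force: [2.7, -8.7, 12.4]
width: 0.0004
```

Request:
{"name": "step_arm", "arguments": {"commands": [[0,0,-0.001,0,0,0],[0,0,-0.002,0,0,0],[0,0,-0.002,0,0,0],[0,0,-0.002,0,0,0],[0,0,-0.003,0,0,0],[0,0,-0.01,0,0,0],[0,0,-0.03,0,0,0],[0,0,-0.04,0,0,0],[0,0,-0.04,0,0,0],[0,0,-0.03,0,0,0],[0,0,0,0,0,0]]}}

```text
time: 10.5
ee_pos: [0.545, 0.0015, 0.2547]
eef_rot: [0.859, -0.512, 0.002, -0.002]
ft_force: [-0.0, 0.1, -0.0]
width: 0.0006
```

Run:
```python
from h import *
s=read_state();print(s["time"],s["ee_pos"],s["ft_force"])
c=get_calibration("wrist");I=[]
q=[.5436,-.0719,.4854]
P=W(q,[[.035,.065,.079],[.035,.1,.062]])
for n in("wrist","scene"):
    a=camera(n)[:,:,::-1]; p=proj(c if n=="wrist" else get_calibration(n),P);print(n,p)
    w=160 if n=="wrist" else 120
    x,y=(p[0]-[w/2,w*3/8]).astype(int);print(x,y)
    I.append(cv2.resize(a[y:y+w*3//4,x:x+w],(400,300),interpolation=cv2.INTER_CUBIC))
cv2.imwrite("pics/m5.png",np.hstack(I))
import json;json.dump({k:np.array(v).tolist() for k,v in c.items()},open("w2.json","w"))
```

```text
10.5 [0.54496541 0.00148386 0.25472939] [-0.04714865  0.10272428 -0.00231346]
wrist [[313.54929441 226.16169044]
 [278.66755023 222.16395772]]
233 166
scene [[337.21656604 238.83758606]
 [351.77805111 241.08981097]]
277 193
```

View pics/m5.png

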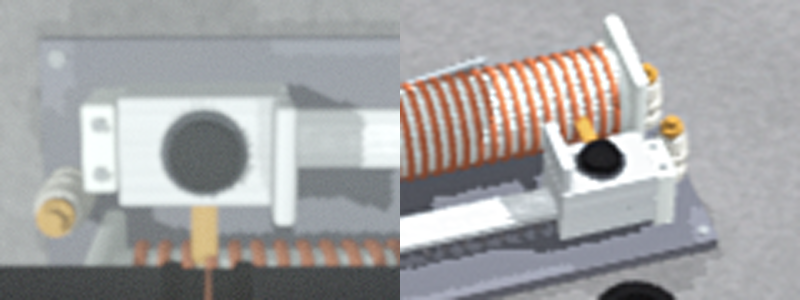

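Run:
```python
from h import *
import json
c={k:np.array(v) for k,v in json.load(open("w2.json")).items()}
g=lambda p,z:onz(c,(np.array(p)+.5)/2.5-.5+[233,166],z)
u=np.array([-np.sin(.489),np.cos(.489),0])
b=g([205,152],.079);s=g([116,148],.062);e=g([118,152],.069);f=g([272,152],.069)
s0=np.array([.60552,-.11334,.079])
print("travel",(b-s0)@u,"btn-stop",(s-b)@u,"edge-btn",(e-b)@u, "if down: travel",(g([205,152],.073)-s0)@u)
```

```text
travel 0.12944594606630921 btn-stop 0.03571843714177813 edge-btn 0.03420702549582074 if down: travel 0.12945746451001594
```

```bash
python3 -c "
from bench import *
print(close_job())"
```

```text
the job is handed in; nothing more can be done
None
```

I pressed the release button with the closed fingertips and kept it fully down while sliding the carriage to the end stop beside the posts. There I let the button rise and lifted the arm clear. I handed the job in at about 10.6 s of the 38 s allowed.

- **At the stop:** the force along the rail levelled at about 9 N while the fingertips slipped on the button, against the carriage's own 1 N or so of drag. I take that as the carriage being firmly home. While the button was held down, the vertical force read 12 to 24 N.
- **Final position:** from the last wrist picture the carriage had travelled 0.1294 m of the nominal 0.130 m. The button's centre was 35.7 mm from the stop against a nominal 35 mm. Both agree within my measuring error of about 1 mm.
- **Clear of the unit:** the final force reading was about 0 N, with the fingertips well above the unit.
- **Not measured directly:** the pictures don't measure the button's height or the pin's engagement. The button looks up in the scene picture and nothing was touching it, so I rely on its spring for the lock.
- **Other objects on the desk:** nothing on the arm's path came near them, and those in the pictures looked unmoved. I did not re-measure them.

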